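Lock the jar-mill axle nut with its cross pin

TASK

Take the orange-headed lock pin from the wooden rack and stand it in the yellow guide above the brass castle nut, so that it rests on the nut's crown, and let go. Then press the red handle gently down to tighten the nut to its next slot: the pin drops fully home through the slot into the axle's cross hole. Take up the remaining play until the slot's side bears on the pin with about 10 N of push at the handle, never forcing it beyond 15 N, then let go, leaving the pin home and without disturbing the bottle, beaker or jar.

Things in the scene. Friction and masses are not known exactly. Their poses are not given: they have to be found in the camera images.
- guide (a point): Centre of the mouth of the pin guide, 158 mm above the bench: a yellow block 26 mm square and 26 mm tall over the nut, with a vertical through hole 9.5 mm wide, small chamfer. z up, x along the axle, out of the blue housing. A pin resting on the nut between slots has its head's underside about 26 mm above the mouth; fully home, the head's underside sits on the mouth.
- cross_hole (a point): Point on the axle's centre line straight below the guide's mouth (58 mm); axes as guide. The axle is 30 mm thick with a blind upright cross hole in its top. Around it turns the brass nut's crown, 29 mm radius, with six slots 10 mm wide, 60 deg apart. The next slot starts 17 to 43 deg short of the guide.
- axle (a point): Point on the axle's centre line, 100 mm above the bench, 28 mm behind the cross hole, in the plane in which the handle swings. x along the axle, y towards the handle's side, z up. The blue housing behind is 120 mm wide and 140 mm high, its front face 42 mm behind this point.
- handle: Spanner clamped rigidly on the nut, at a different angle each time, so its angle does not tell where the slots are. Origin on the axle's centre line at the cross hole, x along the axle, bar along y. Stays where it is left. Takes 2 to 6 N, pressed down at the red grip, to turn; a steady rise above that means the slot's side bears on the pin, and the push then grows by about 1 N per mm.
- handle_grip (a point): Middle of the red grip, 20 mm thick, on the bar's centre line 118 mm off the axle's centre line (grip from 90 to 145 mm). Starts 18 mm below to 89 mm above the axle's height. Pressing it down tightens. When the slot matches it stands between 12 mm above and 51 mm below the axle. After the pin drops in, 2 to 20 mm of free travel remain before it bears.
- pin_grip (a point): Centre of the lock pin's orange head, a cylinder 18 mm across and 30 mm tall, upright. The steel shank below is 8 mm thick and 55 mm long with a tapered tip: the tip lies 70 mm below this point. The pin weighs 60 g and drops by its own weight.
- rack_hole (a point): Centre of the mouth of the 11 mm hole, 35 mm deep, in the fixed wooden rack (60 x 60 x 45 mm) where the pin stands at the start, its head's underside 20 mm above the rack.
- amber_bottle: Bystander: amber glass bottle, 90 mm across, 200 mm tall, origin at its underside.
- beaker: Bystander: glass beaker, 80 mm across, 100 mm tall, origin at its underside.
- jar: Bystander: clear jar with white cap, 84 mm across, 110 mm tall, origin at its underside.

How it is judged:
On the way, in this order (a step that is already met when the one before it is completed fails the run):
1. the pin stands in the guide on the nut's crown, let go, not yet dropped in (horizontal distance between pin_grip and guide below 0.008 m and z of pin_grip in the frame of guide between 0.033 and 0.048 m and distance between the grasp point and pin_grip above 0.045 m), for 0.2 s.
2. with the pin home in the cross hole, the nut is pressed up against it by the handle (horizontal distance between pin_grip and guide below 0.008 m and z of pin_grip in the frame of guide below 0.019 m and contact force between the fingers and handle above 7.5 N), for 0.1 s.
At the end, for the whole second after the job is handed in: The pin is in the guide, fully home (its head's underside within 4 mm of the guide's mouth, head within 8 mm of the guide's centre line, upright within 0.15 rad), the handle at rest, and the robot touches nothing (horizontal distance between pin_grip and guide below 0.008 m and z of pin_grip in the frame of guide below 0.019 m and angle between pin_grip's own z axis and vertical below 0.15 rad and linear speed of handle below 0.02 m/s).
It fails at once if the handle is pressed with more than 15.5 N (contact force between any of the fingers, the arm and handle above 15.5 N).
It fails at once if the bottle, beaker or jar is moved more than 20 mm (distance of any of amber_bottle, beaker, jar from where it was at the start of the episode above 0.02 m).
It also fails if it takes over 72 s, if anything falls off the work surface, if the arm or the gripper's body presses on something with over 40 N, if the wrist force passes 120 N, or if a joint passes its speed limit or range.

ROBOT

A 7-joint arm with a two-finger parallel gripper is mounted at the origin on the work surface. World frame = base frame: x ahead of the robot, y to its left, z up, the work surface at z = 0. Lengths are in m, angles in rad, forces in N, time in s.
With the tool pointing down it reaches from about 0.4 to 0.85 m from the base axis. Payload 10.4 kg.
Tool frame: the origin (TCP) lies at the very end of the fingers, on their centre line; the grasp point (between the pads) lies 19 mm behind it; z points along the fingers, x is the direction in which the jaws open and shut, and the axes are right-handed (so a half turn about z gives the same grasp; the last joint's range is limited). The gripper opens to 87 mm and grips with 3 to 60 N. Pads are 19 mm wide; open, the fingers measure 117 mm over their backs; the gripper's body (75 mm by 190 mm) begins 51 mm behind the grasp point.
Start: joints at [-1.167, 0.332, -0.065, 1.46, 0.022, 1.35, -0.088], TCP at [0.259, 0.569, 0.223] pointing down, gripper open.
Joint ranges: [-2.6, 2.6], [-0.5, 2.12], [-1.47, 1.34], [0.16, 2.42], [-1.27, 4.41], [0.06, 2.06], [-2.6, 2.6]. Speed limits (rad/s): [2.22, 2.22, 2.79, 2.79, 3.14, 3.14, 3.14].

INTERFACE

Orientations are given as a rotation vector (axis times angle).
In Python, from rig import ctrl gives the robot as it stands. The module is installed in compiled form; this text tells all that it offers.
- The arm moves only by the tool jog_arm, never from a script. Its argument "steps" is a list of rows, each a list of 7 numbers: the shift along the tool's x, y, z in m, then the turn, a rotation vector about the tool's x, y, z in rad, then the opening, from 0 (shut) to 1 (fully open). In form: [[x, y, z, wx, wy, wz, fingers], ...]. A call has 1 to 5 rows; each row is the pose to reach, as a shift and turn from the pose measured when the call began, along the tool's axes at that moment; what a row does not reach only later rows make up. A row lasts 1/12 s, in which the tool goes at most 41.7 mm and 7.16 degrees, less where a joint would pass 70% of its speed; a pose out of reach is approached as far as the arm can. A call with a gripper value outside its range is refused whole. The fingers move at their own pace and stop on an object; "newtons" is the grip in N (left out, the last holds). Time passes only in rows, so rows that repeat a pose let the fingers close. It gives the time, the measured TCP pose, the force and the opening at its end, in the units of the state.
- ctrl.sense(): the state, without advancing time (a new reading comes with each control period).
- ctrl.camera(name): name is "scene" or "top" or "wrist"; returns a dict with "frame" (480x640x3 uint8, blue, green, red), "range_z" (480x640 float32, m along the optical axis (not along the pixel's ray), 0 where there is no reading), "mtx" (3x3 intrinsics, pixels), "k1" (the pictures are not rectified: a ray, as slopes to the right and down, at radius r is drawn at 1 + k1 r^2 times it, then the intrinsics apply), "R" (3x3) and "t" (3): a world point X has camera coordinates R X + t. Camera axes: x right, y down, z forward; pixel columns grow to the right and rows downward; lengths in m; the calibration is good to about 2 mm. A picture is of the moment at which its call begins.
- ctrl.sign_off(): hands the job in, once; it reports no verdict.
The state is a dict: "clock": time; "q": joint angles; "qvel": joint speeds; "effort": joint torques, N m; "eef_pos": TCP position; "orientation": TCP orientation; "force": force on the tool from outside, world axes, zero at the start; "ft_torque": the same for the moment, N m; "grip_width": finger opening in m.
Only numpy, scipy, OpenCV 4.12 (cv2) and the standard library are available. Lean on these libraries where they do the work, as an engineer would, in place of code of your own. Each camera call takes 0.05 s, during which the arm holds its last target. There are 200 camera calls.

## Working session

There is one attempt and no reset: what is moved stays moved. The work goes in short steps, Python scripts to look and compute and a tool call to move; the robot and the scene stay as the last step left them, time stands still between calls to the robot, and variables do not carry over. Pictures are saved under pics/ and viewed, about 8 in all and at most 12, crops included, and the job is handed in when it is done.

Besides the shell and the picture viewer there is one more tool, called as name([rows], argument=value, ...), one row to a line, values as JSON. jog_arm: Moves the arm, as the interface text tells. Its arguments: {"type":"object","properties":{"steps":{"type":"array","items":{"type":"array","items":{"type":"number"}}},"newtons":{"type":"number"}},"required":["steps"]}

```bash
mkdir -p pics; cat > h.py <<'E'
import numpy as np, cv2
from rig import ctrl
from scipy.spatial.transform import Rotation as Ro
def pts(c):
    K=c["mtx"];h,w=c["range_z"].shape
    u,v=np.meshgrid(np.arange(w),np.arange(h))
    p=cv2.undistortPoints(np.stack([u,v],-1).reshape(-1,1,2).astype(float),K,np.array([c["k1"],0,0,0,0.])).reshape(h,w,2)
    z=c["range_z"]; X=np.dstack([p[...,0]*z,p[...,1]*z,z])
    return (X-c["t"])@c["R"], p
def plane(c,u,v,h):
    p=cv2.undistortPoints(np.array([[[u,v]]],float),c["mtx"],np.array([c["k1"],0,0,0,0.])).ravel()
    d=c["R"].T@np.array([p[0],p[1],1]); o=-c["R"].T@c["t"]
    return o+d*(h-o[2])/d[2]
def save(c,n): cv2.imwrite(f"pics/{n}.png",c["frame"])
def tool(target):
    s=ctrl.sense(); R=Ro.from_rotvec(s["orientation"]).as_matrix()
    return R.T@(np.array(target)-s["eef_pos"])
E
python3 - <<'E'
from h import *
s=ctrl.sense(); print(s)
print(Ro.from_rotvec(s["orientation"]).as_matrix().round(3))
for n in ["scene","top"]:
    c=ctrl.camera(n); save(c,n); print(n,-c["R"].T@c["t"],c["k1"],c["mtx"][0,0]); np.savez(n+".npz",**c)
    P,_=pts(c); hsv=cv2.cvtColor(c["frame"],cv2.COLOR_BGR2HSV)
    for nm,lo,hi in [("orange",(8,150,120),(18,255,255)),("yellow",(22,130,120),(34,255,255)),("red",(0,150,80),(6,255,255)),("blue",(100,120,40),(130,255,255))]:
        m=cv2.inRange(hsv,lo,hi); k,l,st,ce=cv2.connectedComponentsWithStats(m)
        for i in range(1,k):
            if st[i,4]>40:
                q=P[(l==i)&(c["range_z"]>0)]
                if len(q): print(nm,st[i],ce[i].round(0),"med",np.median(q,0).round(3),"lo",np.percentile(q,3,axis=0).round(3),"hi",np.percentile(q,97,axis=0).round(3))
E
```

```text
{'clock': 0.0, 'q': array([-1.16657132,  0.3328528 , -0.06470609,  1.46091288,  0.02159465,
        1.34991203, -0.08851357]), 'qvel': array([-1.51838356e-03, -2.54582357e-04, -1.14458786e-04,  8.49257676e-04,
       -1.21097686e-04,  1.08753142e-03, -2.58125844e-05]), 'effort': array([-6.16889301e-04, -6.23237014e+01,  2.43045663e-02, -3.89903784e+01,
       -6.13957574e-02,  3.97905672e-02,  1.43530228e-04]), 'eef_pos': array([0.25858234, 0.56858271, 0.22177944]), 'orientation': array([ 2.64085573e+00,  1.70013442e+00, -1.78476098e-03]), 'force': array([-0.53684261,  0.2947186 , -0.54939902]), 'ft_torque': array([ 0.01188197, -0.02528514,  0.02625157]), 'grip_width': 0.08692470434387489}
[[ 0.414  0.91  -0.001]
 [ 0.91  -0.414 -0.001]
 [-0.001  0.    -1.   ]]
scene [ 1.03283978 -0.41245122  0.80593305] -0.06700754911980837 454.5137122129517
orange [ 428  101   64   49 1321] [461. 125.] med [0.557 0.708 0.073] lo [0.483 0.613 0.069] hi [0.619 0.831 0.076]
orange [150 344   9  12  63] [154. 348.] med [ 0.535 -0.317  0.098] lo [ 0.529 -0.325  0.089] hi [ 0.542 -0.31   0.1  ]
yellow [2
[... 168 characters left out ...]
0.551 0.087 0.165] hi [0.568 0.127 0.199]
blue [ 220  186   80   91 3568] [256. 226.] med [ 0.462 -0.01   0.141] lo [ 0.389 -0.037  0.028] hi [0.511 0.075 0.144]
top [0.34367448 0.04028861 1.24024448] -0.03210323625939367 579.8326548567607
orange [   0  239   35   65 1688] [ 16. 272.] med [0.561 0.637 0.07 ] lo [0.506 0.605 0.06 ] hi [0.623 0.667 0.074]
orange [477 248  10  11  71] [481. 252.] med [ 0.533 -0.315  0.094] lo [ 0.525 -0.324  0.068] hi [ 0.542 -0.308  0.099]
red [252 242  29  12 214] [266. 247.] med [0.555 0.111 0.185] lo [0.548 0.089 0.167] hi [0.564 0.135 0.199]
blue [ 284  272   65   71 4145] [316. 308.] med [0.441 0.026 0.14 ] lo [ 0.383 -0.03   0.135] hi [0.505 0.081 0.144]
```

View pics/scene.png

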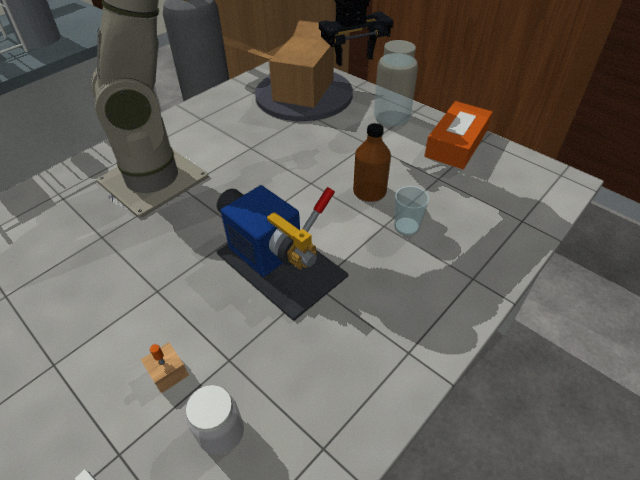

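View pics/top.png

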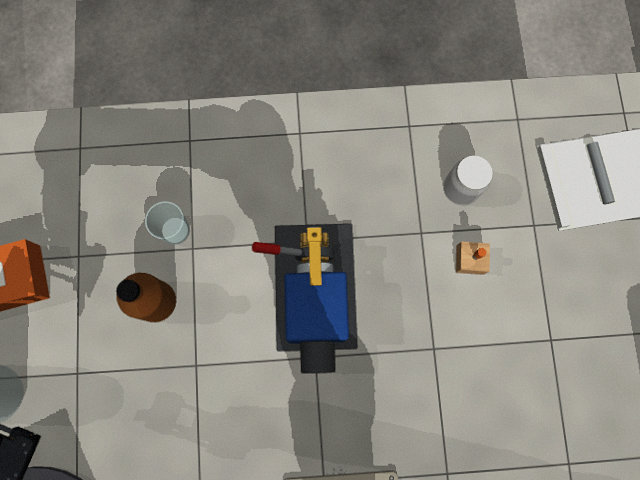

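The scene view shows the pin in the rack at about (155,350), the guide and strap at (300,240), the red grip at (324,200), and the bottle and beaker behind it. The top view shows the pin at (481,252), the guide block near (315,235), the red grip at (266,247) and the jar at (473,175).

```bash
python3 - <<'E'
from h import *
c=dict(np.load("top.npz")); P,_=pts(c); hsv=cv2.cvtColor(c["frame"],cv2.COLOR_BGR2HSV)
m=cv2.inRange(hsv,(17,130,100),(34,255,255)); m[:, :295]=0; m[:,335:]=0
ys,xs=np.nonzero(m); 
for r in range(ys.min(),ys.max()+1,4):
    q=xs[ys==r]; 
    if len(q): print(r,q.min(),q.max(),plane(c,q.mean(),r,.158).round(4), P[r,int(q.mean())].round(3))
mb=cv2.inRange(hsv,(100,120,40),(130,255,255)); k,l,st,ce=cv2.connectedComponentsWithStats(mb)
i=1+np.argmax(st[1:,4]); r=cv2.minAreaRect(np.argwhere(l==i)[:,::-1].astype(np.float32)); b=cv2.boxPoints(r)
for p in b: print("housing corner",p,plane(c,*p,.14).round(4))
for n in ["scene","top"]:
    c=dict(np.load(n+".npz")); P,_=pts(c); hsv=cv2.cvtColor(c["frame"],cv2.COLOR_BGR2HSV)
    m=cv2.inRange(hsv,(0,150,60),(6,255,255)); k,l,st,ce=cv2.connectedComponentsWithStats(m); i=1+np.argmax(st[1:,4])
    q=P[l==i]; print("red",n,q.mean(0).round(4)); 
print("pin top-view",plane(dict(np.load("top.npz")),481.5,252.5,.09).round(4),"scene",plane(dict(np.load("scene.npz")),154,348,.085).round(4))
z=np.load("top.npz"); cv2.imwrite("pics/topc.png",np.hstack([cv2.resize(z["frame"][215:305,240:340],None,fx=4,fy=4,interpolation=2),cv2.resize(z["frame"][215:305,440:520],None,fx=4,fy=4,interpolation=2)]))
E
```

```text
227 319 320 [0.5933 0.0083 0.158 ] [0.604 0.008 0.11 ]
231 307 320 [0.5863 0.0203 0.158 ] [0.587 0.021 0.155]
235 303 326 [0.5784 0.0195 0.158 ] [0.584 0.019 0.13 ]
239 303 326 [0.5707 0.0209 0.158 ] [0.57  0.022 0.16 ]
243 301 320 [0.5631 0.0248 0.158 ] [0.565 0.025 0.15 ]
247 309 320 [0.5551 0.0206 0.158 ] [0.556 0.021 0.153]
251 309 320 [0.5473 0.0211 0.158 ] [0.548 0.022 0.155]
255 309 320 [0.5396 0.0217 0.158 ] [0.54  0.023 0.155]
259 303 320 [0.5322 0.0252 0.158 ] [0.534 0.027 0.15 ]
263 310 320 [0.5242 0.0218 0.158 ] [0.525 0.022 0.156]
267 310 320 [0.5166 0.0224 0.158 ] [0.518 0.022 0.149]
271 310 320 [0.509  0.0229 0.158 ] [0.51  0.023 0.151]
275 310 320 [0.5014 0.0234 0.158 ] [0.502 0.023 0.152]
279 310 320 [0.4938 0.024  0.158 ] [0.495 0.024 0.152]
283 310 320 [0.4863 0.0245 0.158 ] [0.487 0.024 0.152]
housing corner [283.5932  272.91446] [0.5122 0.0829 0.14  ]
housing corner [346.86688 271.40793] [ 0.5067 -0.0383  0.14  ]
housing corner [348.5196  340.82095] [ 0.3756 -0.0307  0.14  ]
housing corner [285.2459  342.32748] [0.381  0.0877 0.14  ]
red scene [0.565  0.1019 0.1884]
red top [0.5545 0.1112 0.187 ]
pin top-view [ 0.5335 -0.3166  0.09  ] scene [ 0.5262 -0.3147  0.085 ]
```

jog_arm([
  [0,0,-0.04,0,0,0,1],
  [0,0,-0.08,0,0,0,1],
  [0,0,-0.12,0,0,0,1],
  [0.03,-0.02,-0.14,0,0,0,1],
  [0.06,-0.03,-0.14,0,0,0,1],
])

```text
clock: 0.52
eef_pos: [0.2556, 0.6374, 0.3694]
orientation: [-2.636, -1.697, -0.01]
force: [0.5, 1.2, 0.8]
grip_width: 0.0868
```

View pics/topc.png

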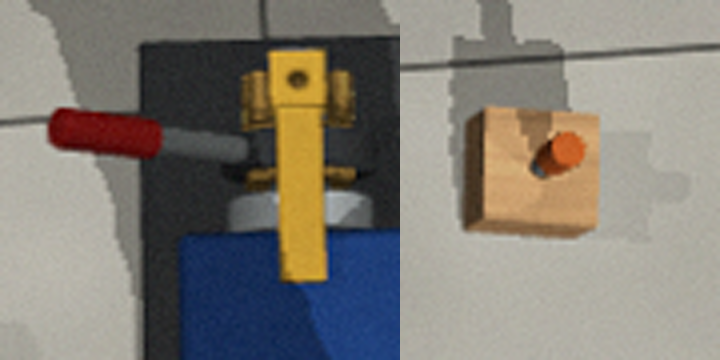

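The hole in the guide shows at about (314,234) in the full top image, which puts the guide at roughly (0.579, 0.020) with the axle yaw near -3.3°. The pin is at roughly (0.533, -0.317). I'm travelling there now.

jog_arm([
  [-0.006,0.038,0,0,0,0.12,1],
  [-0.012,0.076,0,0,0,0.24,1],
  [-0.018,0.114,0,0,0,0.36,1],
  [-0.024,0.152,0,0,0,0.48,1],
  [-0.03,0.19,0,0,0,0.6,1],
])

```text
clock: 0.93
eef_pos: [0.4174, 0.5302, 0.3684]
orientation: [-3.022, -0.833, -0.006]
force: [1.0, 0.3, 0.3]
grip_width: 0.0874
```

jog_arm([
  [0.004,0.04,0,0,0,0.12,1],
  [0.008,0.08,0,0,0,0.24,1],
  [0.012,0.12,0,0,0,0.36,1],
  [0.016,0.16,0,0,0,0.48,1],
  [0.02,0.2,0,0,0,0.6,1],
])

```text
clock: 1.35
eef_pos: [0.5379, 0.3669, 0.367]
orientation: [-3.132, 0.106, -0.002]
force: [1.5, 1.4, -0.2]
grip_width: 0.0867
```

jog_arm([
  [0.01,0.04,0,0,0,0,1],
  [0.02,0.08,0,0,0,0,1],
  [0.03,0.12,0,0,0,0,1],
  [0.04,0.16,0,0,0,0,1],
  [0.05,0.2,0,0,0,0,1],
])

```text
clock: 1.77
eef_pos: [0.5741, 0.1618, 0.3652]
orientation: [-3.132, 0.106, -0.001]
force: [0.9, 0.3, -0.4]
grip_width: 0.0867
```

jog_arm([
  [0,0.035,0,0,0,0,1],
  [0,0.07,0,0,0,0,1],
  [0,0.105,0,0,0,0,1],
  [0,0.14,0,0,0,0,1],
  [0,0.14,0,0,0,0,1],
])

```text
clock: 2.18
eef_pos: [0.5639, 0.0135, 0.3647]
orientation: [-3.134, 0.123, -0.002]
force: [-0.2, -1.8, 0.6]
grip_width: 0.0867
```

```bash
python3 - <<'E'
from h import *
c=ctrl.camera("wrist"); save(c,"w1"); np.savez("w1.npz",**c); print(-c["R"].T@c["t"], c["R"][2], ctrl.sense()["eef_pos"])
E
```

```text
[0.56881966 0.08003372 0.52733836] [-0.01702682 -0.23797526 -0.97112196] [0.56422535 0.01751516 0.36445613]
```

View pics/w1.png

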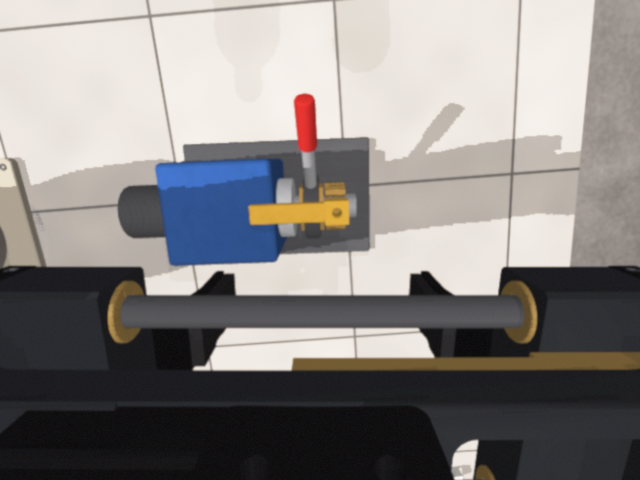

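jog_arm([
  [0,0.04,0,0,0,0,1],
  [0,0.08,0,0,0,0,1],
  [0,0.12,0,0,0,0,1],
  [-0.01,0.16,0,0,0,0,1],
  [-0.02,0.2,0,0,0,0,1],
])

```text
clock: 2.65
eef_pos: [0.5291, -0.181, 0.3624]
orientation: [-3.132, 0.115, -0.0]
force: [0.5, -1.4, 0.2]
grip_width: 0.0869
```

jog_arm([
  [-0.01,0.04,0.02,0,0,0,1],
  [-0.02,0.08,0.05,0,0,0,1],
  [-0.03,0.12,0.08,0,0,0,1],
  [-0.03,0.14,0.1,0,0,0,1],
  [-0.03,0.14,0.1,0,0,0,1],
])

```text
clock: 3.07
eef_pos: [0.4855, -0.3211, 0.2572]
orientation: [-3.132, 0.123, 0.008]
force: [-0.5, -0.3, -0.2]
grip_width: 0.087
```

```bash
python3 - <<'E'
from h import *
c=ctrl.camera("wrist"); save(c,"w2"); np.savez("w2.npz",**c); print(-c["R"].T@c["t"], c["R"][2], ctrl.sense()["eef_pos"])
P,_=pts(c); hsv=cv2.cvtColor(c["frame"],cv2.COLOR_BGR2HSV)
m=cv2.inRange(hsv,(4,150,100),(16,255,255)); k,l,st,ce=cv2.connectedComponentsWithStats(m)
for i in range(1,k):
    if st[i,4]>40: q=P[l==i]; print(st[i],ce[i],np.median(q,0).round(4),np.percentile(q,3,axis=0).round(4),np.percentile(q,97,axis=0).round(4))
E
```

```text
[ 0.49143668 -0.2548599   0.42003255] [-0.0233249  -0.23592237 -0.97149194] [ 0.48610754 -0.32023253  0.25765957]
[364 208  22  21 343] [374.97084548 217.94169096] [ 0.5361 -0.3144  0.0948] [ 0.5285 -0.3231  0.0709] [ 0.545  -0.3079  0.0963]
```

View pics/w2.png

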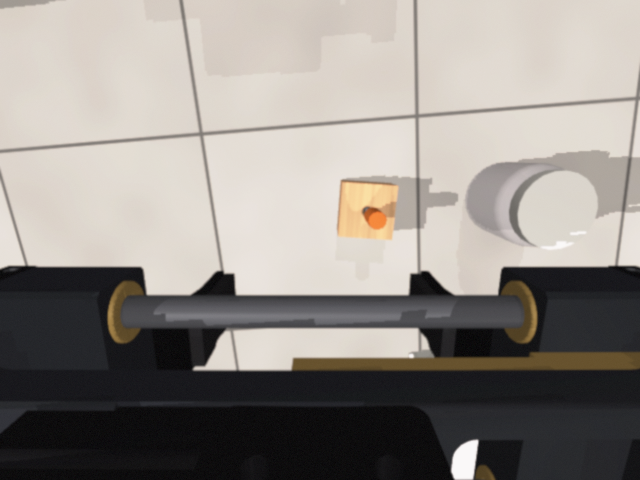

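The first wrist view shows the guide hole at (337,212) and the red grip around (305,122). The second shows the pin head at (376,218), with the jar to its right.

```bash
python3 - <<'E'
from h import *
c=dict(np.load("w1.npz")); print("guide",plane(c,337,212.5,.158)); 
P,_=pts(c); hsv=cv2.cvtColor(c["frame"],cv2.COLOR_BGR2HSV); m=cv2.inRange(hsv,(0,150,80),(6,255,255)); 
k,l,st,ce=cv2.connectedComponentsWithStats(m); i=1+np.argmax(st[1:,4]); q=P[l==i]; print("red",q.mean(0),np.percentile(q,2,axis=0),np.percentile(q,98,axis=0))
c=dict(np.load("w2.npz")); P,_=pts(c); hsv=cv2.cvtColor(c["frame"],cv2.COLOR_BGR2HSV)
m=(cv2.inRange(hsv,(4,150,100),(16,255,255))>0)&(P[...,2]>.0915); q=P[m]; print("pin",q.mean(0),(q.max(0)+q.min(0))/2)
t=q.mean(0); print(tool([t[0],t[1],.062]))
E
```

```text
guide [0.58114865 0.02102319 0.158     ]
red [0.55650136 0.11246618 0.18585277] [0.54791366 0.08879866 0.16606713] [0.56483757 0.13533848 0.19837433]
pin [ 0.53676484 -0.31530352  0.0987936 ] [ 0.51859048 -0.28957338  0.25580891]
[ 0.05120917 -0.00740476  0.19543775]
```

jog_arm([
  [0.025,-0.003,0.03,0,0,0,1],
  [0.049,-0.005,0.06,0,0,0,1],
  [0.049,-0.005,0.1,0,0,0,1],
  [0.049,-0.005,0.12,0,0,0,1],
  [0.049,-0.005,0.12,0,0,0,1],
])

```text
clock: 3.53
eef_pos: [0.5341, -0.3143, 0.1326]
orientation: [-3.128, 0.117, 0.02]
force: [-0.0, 0.1, -0.5]
grip_width: 0.0873
```

```bash
python3 - <<'E'
from h import *
s=ctrl.sense(); print(s["eef_pos"],Ro.from_rotvec(s["orientation"]).as_matrix().round(4)); print(tool([.5352,-.3155,.062]))
c=ctrl.camera("wrist"); save(c,"w3")
hsv=cv2.cvtColor(c["frame"],cv2.COLOR_BGR2HSV); m=cv2.inRange(hsv,(4,150,100),(16,255,255)); k,l,st,ce=cv2.connectedComponentsWithStats(m)
for i in range(1,k):
    if st[i,4]>40:
        a=st[i]; print(a, plane(c,a[0]+a[2]/2-.5,ce[i][1],.093), plane(c,a[0]+a[2]/2-.5,a[1]-.5,.095),plane(c,a[0]+a[2]/2-.5,a[1]+a[3]-.5,.095))
E
```

```text
[ 0.53410803 -0.31430593  0.13262691] [[ 0.9971 -0.075  -0.0121]
 [-0.0749 -0.9971  0.0115]
 [-0.0129 -0.0106 -0.9999]]
[0.00208859 0.00185452 0.0705902 ]
[315 248  29  39 862] [ 0.53803178 -0.31317124  0.093     ] [ 0.53892423 -0.30018603  0.095     ] [ 0.53719516 -0.32492945  0.095     ]
```

jog_arm([
  [0.003,0.002,0.02,-0.0106,0.0129,0,1],
  [0.003,0.002,0.045,-0.0106,0.0129,0,1],
  [0.003,0.002,0.065,-0.0106,0.0129,0,1],
  [0.003,0.002,0.071,-0.0106,0.0129,0,1],
  [0.003,0.002,0.071,-0.0106,0.0129,0,1],
])

```text
clock: 4.0
eef_pos: [0.5379, -0.3165, 0.0656]
orientation: [3.138, -0.118, 0.006]
force: [0.9, 0.2, -0.7]
grip_width: 0.0869
```

jog_arm([
  [0,0,0,0,0,0,0],
  [0,0,0,0,0,0,0],
  [0,0,0,0,0,0,0],
  [0,0,0,0,0,0,0],
  [0,0,0,0,0,0,0],
], newtons=20)

```text
clock: 4.42
eef_pos: [0.5382, -0.3166, 0.0663]
orientation: [3.138, -0.118, 0.008]
force: [0.1, -1.2, -0.1]
grip_width: 0.0616
```

jog_arm([
  [0,0,0,0,0,0,0],
  [0,0,0,0,0,0,0],
  [0,0,0,0,0,0,0],
  [0,0,0,0,0,0,0],
  [0,0,0,0,0,0,0],
])

```text
clock: 4.83
eef_pos: [0.5382, -0.3166, 0.0663]
orientation: [3.138, -0.118, 0.007]
force: [-0.1, 0.1, 0.3]
grip_width: 0.0284
```

jog_arm([
  [0,0,0,0,0,0,0],
  [0,0,0,0,0,0,0],
  [0,0,0,0,0,0,0],
  [0,0,0,0,0,0,0],
  [0,0,0,0,0,0,0],
])

```text
clock: 5.25
eef_pos: [0.5377, -0.3167, 0.0662]
orientation: [3.138, -0.118, 0.006]
force: [-3.7, -0.2, 1.5]
grip_width: 0.0176
```

jog_arm([
  [0,0,-0.02,0,0,0,0],
  [0,0,-0.05,0,0,0,0],
  [0,0,-0.09,0,0,0,0],
  [0,0,-0.13,0,0,0,0],
  [0,0,-0.17,0,0,0,0],
])

```text
clock: 5.67
eef_pos: [0.5371, -0.3163, 0.2381]
orientation: [3.138, -0.118, 0.007]
force: [0.7, 0.1, -0.1]
grip_width: 0.0174
```

jog_arm([
  [0,-0.03,-0.03,0,0,0,0],
  [0.01,-0.07,-0.04,0,0,0,0],
  [0.015,-0.11,-0.05,0,0,0,0],
  [0.02,-0.15,-0.05,0,0,0,0],
  [0.03,-0.19,-0.05,0,0,0,0],
])

```text
clock: 6.08
eef_pos: [0.5813, -0.1278, 0.2894]
orientation: [3.139, -0.119, 0.012]
force: [0.4, -0.2, -0.7]
grip_width: 0.0174
```

jog_arm([
  [-0.003,-0.04,0,0,0,0,0],
  [-0.006,-0.08,0,0,0,0,0],
  [-0.009,-0.12,0,0,0,0,0],
  [-0.012,-0.148,0.02,0,0,0,0],
  [-0.012,-0.148,0.04,0,0,0,0],
])

```text
clock: 6.5
eef_pos: [0.5815, 0.0295, 0.2494]
orientation: [-3.137, 0.103, -0.016]
force: [0.0, 0.8, -2.1]
grip_width: 0.0178
```

jog_arm([
  [0,0,0,0,0,0,0],
  [0,0,0,0,0,0,0],
])

```text
clock: 6.67
eef_pos: [0.5813, 0.0309, 0.2491]
orientation: [-3.136, 0.1, -0.014]
force: [1.3, 0.4, -0.1]
grip_width: 0.0177
```

```bash
python3 - <<'E'
from h import *
s=ctrl.sense(); print(s["eef_pos"],Ro.from_rotvec(s["orientation"]).as_matrix().round(4))
for n in ["wrist","top","scene"]:
    c=ctrl.camera(n); save(c,n+"4"); np.savez(n+"4.npz",**c)
f=cv2.imread("pics/scene4.png")[170:270,230:360]; w=cv2.imread("pics/wrist4.png")[150:450,200:440]
cv2.imwrite("pics/v4.png",np.hstack([cv2.resize(f,(520,400),interpolation=2),cv2.resize(w,(280,350))[:].copy() if 0 else cv2.copyMakeBorder(cv2.resize(w,(280,350)),0,50,0,0,0)]))
E
```

```text
[0.58131487 0.03088134 0.24910488] [[ 0.9979 -0.0636  0.0091]
 [-0.0636 -0.998   0.0034]
 [ 0.0089 -0.004  -1.    ]]
```

View pics/v4.png

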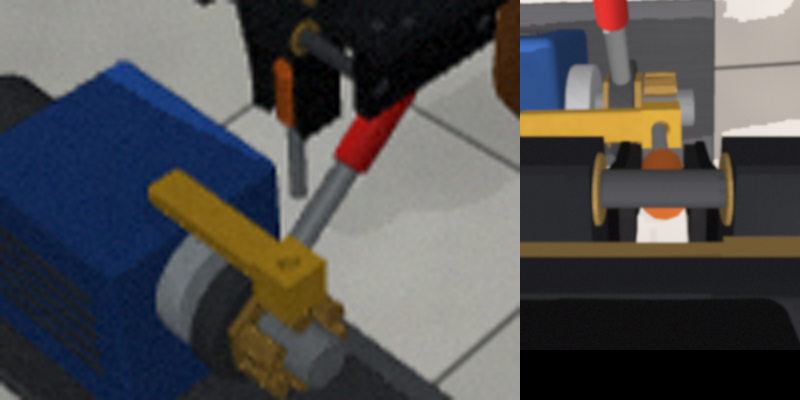

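The scene crop shows the held pin upright with its tip at full-image (304.5,218.7). The guide hole is clear at (302.5,235.5). In the wrist crop the shank tip sits near the hole.

```bash
python3 - <<'E'
from h import *
c=dict(np.load("scene4.npz")); print("scene guide",plane(c,302.5,235.5,.158),"tip",plane(c,304.5,218.3,.193)); s0=dict(np.load("scene.npz"));
print("w1 guide",plane(dict(np.load("w1.npz")),337,212.5,.158),"top",plane(dict(np.load("top.npz")),314.5,234.5,.158))
f=cv2.resize(c["frame"][180:250,270:335],None,fx=6,fy=6,interpolation=2)
w=np.load("wrist4.npz")["frame"]; g=cv2.resize(w[230:300,285:350],None,fx=6,fy=6,interpolation=2)
cv2.imwrite("pics/v5.png",np.hstack([f,g]))
E
```

```text
scene guide [0.58145844 0.02111907 0.158     ] tip [0.57650998 0.03375087 0.193     ]
w1 guide [0.58114865 0.02102319 0.158     ] top [0.57932398 0.01886911 0.158     ]
```

View pics/v5.png

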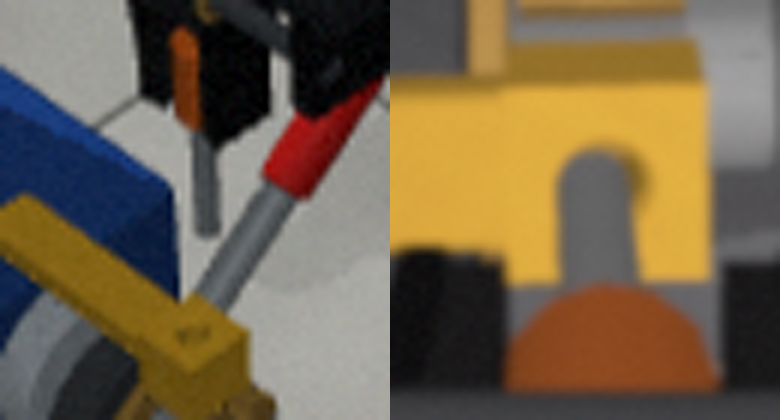

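```bash
python3 - <<'E'
from h import *
c=dict(np.load("wrist4.npz")); print("w4 guide",plane(c,321.5,259.5,.158)); 
for h in (.19,.193,.196): print("tip",h,plane(c,319.5,258.5,h),plane(dict(np.load("scene4.npz")),304.6,218.3,h))
E
```

```text
w4 guide [0.58124604 0.02144777 0.158     ]
tip 0.19 [0.58030688 0.03187553 0.19      ] [0.57442225 0.03606514 0.19      ]
tip 0.193 [0.58035727 0.03276898 0.193     ] [0.57665505 0.03388057 0.193     ]
tip 0.196 [0.58040766 0.03366243 0.196     ] [0.57888784 0.031696   0.196     ]
```

jog_arm([
  [0.001,0.006,0.005,-0.002,-0.0045,0,0],
  [0.0022,0.0114,0.012,-0.004,-0.0089,0,0],
  [0.0022,0.0114,0.024,-0.004,-0.0089,0,0],
  [0.0022,0.0114,0.03,-0.004,-0.0089,0,0],
  [0.0022,0.0114,0.03,-0.004,-0.0089,0,0],
])

```text
clock: 7.23
eef_pos: [0.5831, 0.0165, 0.2185]
orientation: [3.139, -0.107, -0.0]
force: [-0.0, -0.9, -0.6]
grip_width: 0.0174
```

jog_arm([
  [0,0,0,0,0,0,0],
  [0,0,0,0,0,0,0],
])

```text
clock: 7.4
eef_pos: [0.5828, 0.0167, 0.2182]
orientation: [3.139, -0.107, -0.001]
force: [-0.8, 0.1, 0.1]
grip_width: 0.0175
```

```bash
python3 - <<'E'
from h import *
s=ctrl.sense(); print(s["eef_pos"],s["force"],Ro.from_rotvec(s["orientation"]).as_matrix().round(4))
c=ctrl.camera("wrist"); w=c["frame"]; np.savez("wrist5.npz",**c); d=ctrl.camera("scene"); np.savez("scene5.npz",**d)
f=cv2.resize(d["frame"][190:260,270:335],None,fx=6,fy=6,interpolation=2)
g=cv2.resize(w[220:290,285:350],None,fx=6,fy=6,interpolation=2)
cv2.imwrite("pics/v6.png",np.hstack([f,g]))
E
```

```text
[0.58284895 0.01665748 0.21821007] [-0.83504911  0.13692446  0.11887292] [[ 9.977e-01 -6.790e-02 -1.000e-03]
 [-6.790e-02 -9.977e-01 -1.100e-03]
 [-9.000e-04  1.200e-03 -1.000e+00]]
```

View pics/v6.png

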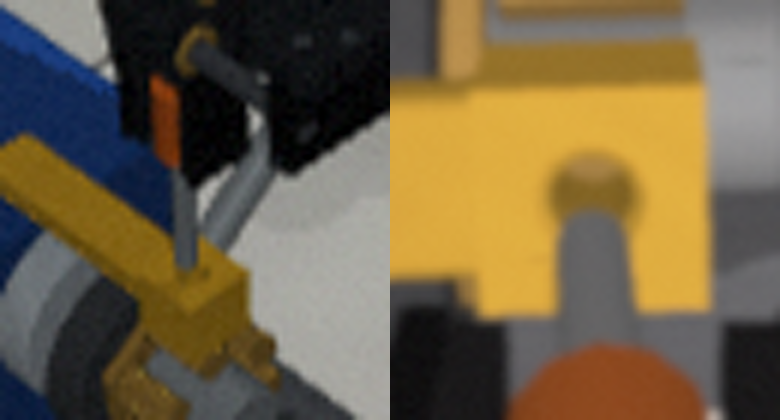

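```bash
python3 - <<'E'
from h import *
c=dict(np.load("wrist5.npz")); d=dict(np.load("scene5.npz"))
print("w5 guide",plane(c,318.8,252,.158)); 
for h in (.16,.165,.17): print("tip",h,plane(c,318.9,256.3,h),plane(d,270+187/6,190+266/6,h))
E
```

```text
w5 guide [0.58104967 0.02158711 0.158     ]
tip 0.16 [0.58096691 0.01918328 0.16      ] [0.57865762 0.02032753 0.16      ]
tip 0.165 [0.58111459 0.02066163 0.165     ] [0.58217333 0.0169775  0.165     ]
tip 0.17 [0.58126226 0.02213998 0.17      ] [0.58568903 0.01362748 0.17      ]
```

The wrist crop shows the hole at (318.8,252.0) in full-image pixels, with the pin tip just short of centre. The tip needs about 2 mm more in world +y, so I'll shift it and measure again.

jog_arm([
  [0,-0.0022,0,0,0,0,0],
  [0,-0.0022,0,0,0,0,0],
  [0,-0.0022,0,0,0,0,0],
  [0,-0.0022,0,0,0,0,0],
])

```text
clock: 7.83
eef_pos: [0.5834, 0.0189, 0.2189]
orientation: [3.139, -0.106, 0.001]
force: [0.6, 0.8, -0.6]
grip_width: 0.0176
```

jog_arm([
  [-0.0004,0.0002,0.003,0,0,0,0],
  [-0.0004,0.0002,0.006,0,0,0,0],
  [-0.0004,0.0002,0.009,0,0,0,0],
  [-0.0004,0.0002,0.012,0,0,0,0],
  [-0.0004,0.0002,0.012,0,0,0,0],
])

```text
clock: 8.25
eef_pos: [0.5826, 0.0188, 0.206]
orientation: [3.139, -0.106, -0.001]
force: [0.1, -0.7, -0.7]
grip_width: 0.0171
```

```bash
python3 - <<'E'
from h import *
s=ctrl.sense(); print(s["eef_pos"],s["force"],s["ft_torque"])
c=ctrl.camera("wrist"); w=c["frame"]; np.savez("wrist6.npz",**c); d=ctrl.camera("scene"); np.savez("scene6.npz",**d)
f=cv2.resize(d["frame"][190:260,270:335],None,fx=6,fy=6,interpolation=2)
g=cv2.resize(w[220:290,285:350],None,fx=6,fy=6,interpolation=2)
cv2.imwrite("pics/v7.png",np.hstack([f,g]))
E
```

```text
[0.58256921 0.01880975 0.20604719] [ 0.13872379 -0.71280955 -0.68746225] [-0.01594726  0.06214751 -0.07724655]
```

View pics/v7.png

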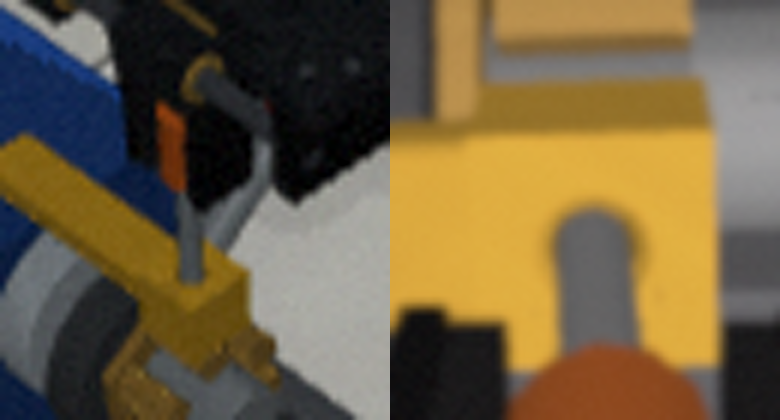

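The tip is now entering the hole at about (319,259) with no contact force, so I'll keep descending.

jog_arm([
  [0,0,0.002,0,0,0,0],
  [0,0,0.004,0,0,0,0],
  [0,0,0.006,0,0,0,0],
  [0,0,0.008,0,0,0,0],
  [0,0,0.008,0,0,0,0],
])

```text
clock: 8.77
eef_pos: [0.5826, 0.0188, 0.1982]
orientation: [3.139, -0.106, -0.001]
force: [-1.1, 0.0, -1.0]
grip_width: 0.0177
```

jog_arm([
  [0,0,0.0025,0,0,0,0],
  [0,0,0.005,0,0,0,0],
  [0,0,0.0075,0,0,0,0],
  [0,0,0.01,0,0,0,0],
  [0,0,0.01,0,0,0,0],
])

```text
clock: 9.18
eef_pos: [0.5824, 0.0188, 0.1875]
orientation: [3.138, -0.106, -0.002]
force: [-0.6, 0.4, -0.6]
grip_width: 0.0173
```

jog_arm([
  [0,0,0.001,0,0,0,0],
  [0,0,0.002,0,0,0,0],
  [0,0,0.003,0,0,0,0],
  [0,0,0.004,0,0,0,0],
  [0,0,0.004,0,0,0,0],
])

```text
clock: 9.6
eef_pos: [0.5829, 0.019, 0.1846]
orientation: [3.139, -0.106, 0.0]
force: [-1.5, 0.4, 7.2]
grip_width: 0.0177
```

The pin is bearing on the crown: 7 N upward at the expected depth. Releasing.

jog_arm([
  [0,0,-0.0005,0,0,0,0.5],
  [0,0,-0.0005,0,0,0,0.5],
  [0,0,-0.0005,0,0,0,0.5],
  [0,0,-0.0005,0,0,0,0.5],
  [0,0,-0.0005,0,0,0,0.5],
])

```text
clock: 10.02
eef_pos: [0.5828, 0.0189, 0.1849]
orientation: [3.139, -0.106, -0.0]
force: [0.5, 0.0, 0.2]
grip_width: 0.0402
```

jog_arm([
  [0,0,-0.02,0,0,0,0.5],
  [0,0,-0.05,0,0,0,0.5],
  [0,0,-0.09,0,0,0,0.5],
  [0,0,-0.12,0,0,0,0.3],
  [0,0,-0.12,0,0,0,0],
])

```text
clock: 10.43
eef_pos: [0.5849, 0.0187, 0.3115]
orientation: [-3.139, 0.107, -0.014]
force: [0.1, -0.5, -0.1]
grip_width: 0.0365
```

```bash
python3 - <<'E'
from h import *
s=ctrl.sense(); print(s["eef_pos"],s["force"],s["grip_width"])
d=ctrl.camera("scene"); c=ctrl.camera("wrist"); np.savez("wrist7.npz",**c); np.savez("scene7.npz",**d)
P,_=pts(d); hsv=cv2.cvtColor(d["frame"],cv2.COLOR_BGR2HSV)
for nm,lo,hi in [("orange",(4,150,60),(16,255,255)),("red",(0,150,60),(3,255,255))]:
    m=cv2.inRange(hsv,lo,hi); k,l,st,ce=cv2.connectedComponentsWithStats(m)
    for i in range(1,k):
        if 30<st[i,4]<1000: q=P[l==i]; print(nm,st[i],np.median(q,0).round(3),np.percentile(q,3,axis=0).round(3),np.percentile(q,97,axis=0).round(3))
f=cv2.resize(d["frame"][170:270,250:350],(400,400),interpolation=2)
g=cv2.resize(c["frame"][50:290,220:460],(400,400))
cv2.imwrite("pics/v8.png",np.hstack([f,g]))
E
```

```text
[0.58494634 0.0187176  0.3115465 ] [ 0.11648244 -0.51276277 -0.05762248] 0.03652217023749757
orange [297 214   9  16 133] [0.588 0.013 0.209] [0.579 0.008 0.189] [0.593 0.021 0.217]
red [314 188  20  25 227] [0.561 0.107 0.183] [0.55  0.087 0.167] [0.567 0.126 0.199]
```

View pics/v8.png

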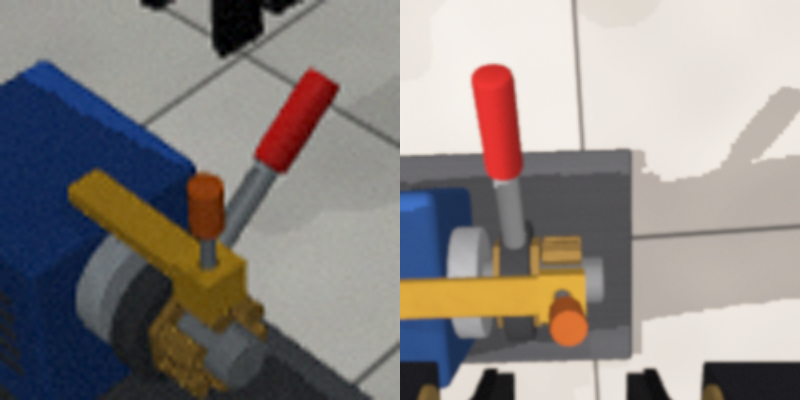

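The scene crop shows the pin standing upright in the guide on the crown, head from 0.189 to 0.217 m. The handle hasn't moved: its grip is still about 78 mm above the axle, at around 41°. Next I close the fingers and move above the red grip.

jog_arm([
  [-0.01,-0.03,0,0,0,0,0],
  [-0.022,-0.06,0,0,0,0,0],
  [-0.032,-0.075,0.02,0,0,0,0],
  [-0.032,-0.075,0.05,0,0,0,0],
  [-0.032,-0.075,0.08,0,0,0,0],
])

```text
clock: 10.95
eef_pos: [0.5557, 0.0976, 0.2239]
orientation: [-3.14, 0.102, -0.002]
force: [0.5, -1.1, -1.3]
grip_width: 0.002
```

jog_arm([
  [0,0,0.003,0,0,0,0],
  [0,0,0.006,0,0,0,0],
  [0,0,0.006,0,0,0,0],
  [0,0,0.006,0,0,0,0],
])

```text
clock: 11.28
eef_pos: [0.5564, 0.0974, 0.2193]
orientation: [-3.139, 0.102, -0.005]
force: [0.3, -0.6, -0.1]
grip_width: 0.0005
```

jog_arm([
  [0,0,0.007,0,0,0,0],
  [0,0,0.014,0,0,0,0],
  [0,0,0.02,0,0,0,0],
  [0,0,0.024,0,0,0,0],
  [0,0,0.027,0,0,0,0],
])

```text
clock: 11.7
eef_pos: [0.5563, 0.0973, 0.1915]
orientation: [-3.14, 0.102, -0.003]
force: [0.3, -0.2, -0.3]
grip_width: 0.0002
```

jog_arm([
  [0,0,0.002,0,0,0,0],
  [0,0,0.004,0,0,0,0],
  [0,0,0.006,0,0,0,0],
  [0,0,0.008,0,0,0,0],
])

```text
clock: 12.03
eef_pos: [0.5564, 0.0974, 0.1835]
orientation: [-3.14, 0.102, -0.004]
force: [0.1, -0.8, 2.5]
grip_width: 0.0008
```

jog_arm([
  [0,-0.0024,0.003,0,0,0,0],
  [0,-0.0048,0.006,0,0,0,0],
  [0,-0.0072,0.009,0,0,0,0],
  [0,-0.0094,0.012,0,0,0,0],
  [0,-0.0114,0.0145,0,0,0,0],
])

```text
clock: 12.45
eef_pos: [0.5572, 0.109, 0.1694]
orientation: [-3.139, 0.102, -0.004]
force: [-2.4, -0.5, 4.9]
grip_width: 0.0005
```

jog_arm([
  [0,-0.002,0.003,0,0,0,0],
  [0,-0.004,0.006,0,0,0,0],
  [0,-0.006,0.009,0,0,0,0],
  [0,-0.0075,0.012,0,0,0,0],
  [0,-0.009,0.015,0,0,0,0],
])

```text
clock: 12.87
eef_pos: [0.5577, 0.118, 0.1543]
orientation: [-3.139, 0.102, -0.004]
force: [-3.5, -0.9, 6.0]
grip_width: 0.0003
```

jog_arm([
  [-0.0002,-0.0012,0.003,0,0,0,0],
  [-0.0004,-0.0024,0.006,0,0,0,0],
  [-0.0006,-0.0036,0.009,0,0,0,0],
  [-0.0008,-0.0046,0.012,0,0,0,0],
  [-0.001,-0.0056,0.0145,0,0,0,0],
])

```text
clock: 13.28
eef_pos: [0.5576, 0.124, 0.1398]
orientation: [-3.139, 0.102, -0.005]
force: [-0.7, -1.1, 5.5]
grip_width: 0.0006
```

```bash
cat > chk.py <<'E'
from h import *
s=ctrl.sense(); print(s["clock"],s["eef_pos"].round(4),s["force"].round(2))
d=ctrl.camera("scene"); np.savez("last.npz",**d)
hsv=cv2.cvtColor(d["frame"],cv2.COLOR_BGR2HSV)
m=cv2.inRange(hsv,(4,150,60),(16,255,255))[190:260,270:330]; k,l,st,ce=cv2.connectedComponentsWithStats(m); i=1+np.argmax(st[1:,4]); print("orange head",st[i],ce[i]+[270,190], "(start rows 214-229)")
E
python3 chk.py
```

```text
13.2833 [0.5576 0.124  0.1398] [-0.68 -1.13  5.55]
orange head [ 25  24  10  16 133] [299.53383459 221.45112782] (start rows 214-229)
```

jog_arm([
  [0,-0.0007,0.002,0,0,0,0],
  [0,-0.0013,0.004,0,0,0,0],
  [0,-0.0019,0.006,0,0,0,0],
  [0,-0.0025,0.008,0,0,0,0],
  [0,-0.003,0.0095,0,0,0,0],
])

```text
clock: 13.75
eef_pos: [0.5577, 0.1269, 0.1296]
orientation: [-3.139, 0.102, -0.005]
force: [-0.7, -2.6, 4.1]
grip_width: 0.0004
```

```bash
python3 chk.py
```

```text
13.75 [0.5577 0.1269 0.1296] [-0.75 -2.63  4.08]
orange head [ 26  24  10  17 138] [300.8115942  221.83333333] (start rows 214-229)
```

jog_arm([
  [0,-0.0004,0.0015,0,0,0,0],
  [0,-0.0008,0.003,0,0,0,0],
  [0,-0.0012,0.0045,0,0,0,0],
  [0,-0.0015,0.006,0,0,0,0],
])

```text
clock: 14.13
eef_pos: [0.5578, 0.1282, 0.1232]
orientation: [-3.14, 0.102, -0.005]
force: [0.3, -2.9, 4.1]
grip_width: 0.0006
```

```bash
python3 chk.py
```

```text
14.1333 [0.5578 0.1282 0.1232] [ 0.29 -2.87  4.13]
orange head [ 25  25  10  17 135] [299.68888889 222.66666667] (start rows 214-229)
```

jog_arm([
  [0,-0.0002,0.0012,0,0,0,0],
  [0,-0.0004,0.0024,0,0,0,0],
  [0,-0.0006,0.0036,0,0,0,0],
  [0,-0.0007,0.0048,0,0,0,0],
])

```text
clock: 14.52
eef_pos: [0.5578, 0.1289, 0.118]
orientation: [3.14, -0.102, 0.005]
force: [0.2, -2.7, 3.9]
grip_width: 0.0004
```

```bash
python3 chk.py
```

```text
14.5167 [0.5578 0.1289 0.118 ] [ 0.21 -2.71  3.86]
orange head [ 27  32   9  16 131] [301.14503817 229.51145038] (start rows 214-229)
```

```bash
python3 chk.py; python3 chk.py
```

```text
14.5667 [0.5577 0.1289 0.1178] [-0.01 -2.58  3.18]
orange head [ 27  32   9  16 131] [301.14503817 229.50381679] (start rows 214-229)
14.6167 [0.5577 0.129  0.1179] [-0.45 -2.24  2.69]
orange head [ 27  32  10  16 132] [301.18181818 229.52272727] (start rows 214-229)
```

```bash
python3 - <<'E'
from h import *
d=dict(np.load("last.npz"))
for z in (.199,.185,.180,.177,.173): print(z,cv2.projectPoints(np.array([[.5813,.0213,z]]),cv2.Rodrigues(d["R"])[0],d["t"],d["mtx"],np.array([d["k1"],0,0,0,0.]))[0].ravel().round(2))
cv2.imwrite("pics/v9.png",cv2.resize(d["frame"][190:270,260:360],(800,600)[:1]+(640,) if 0 else (750,600),interpolation=2))
E
```

```text
0.199 [301.7  220.56]
0.185 [301.98 225.75]
0.18 [302.08 227.57]
0.177 [302.14 228.65]
0.173 [302.22 230.09]
```

View pics/v9.png

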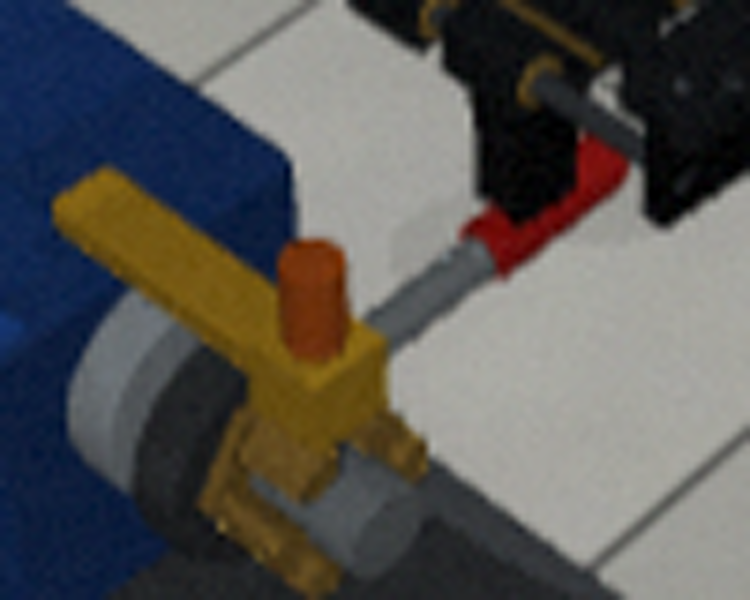

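The head is now seated on the guide's mouth, so the pin is home. Next I take up the remaining play slowly.

jog_arm([
  [0,0,0.001,0,0,0,0],
  [0,0,0.002,0,0,0,0],
  [0,0,0.003,0,0,0,0],
  [0,0,0.004,0,0,0,0],
])

```text
clock: 15.0
eef_pos: [0.5577, 0.1296, 0.1139]
orientation: [-3.139, 0.102, -0.004]
force: [0.4, 0.0, 4.8]
grip_width: 0.0007
```

jog_arm([
  [0,0,0.001,0,0,0,0],
  [0,0,0.002,0,0,0,0],
  [0,0,0.003,0,0,0,0],
  [0,0,0.004,0,0,0,0],
])

```text
clock: 15.33
eef_pos: [0.5577, 0.1299, 0.1099]
orientation: [-3.139, 0.101, -0.004]
force: [-0.7, 0.1, 5.6]
grip_width: 0.0001
```

jog_arm([
  [0,0,0.001,0,0,0,0],
  [0,0,0.002,0,0,0,0],
  [0,0,0.003,0,0,0,0],
])

```text
clock: 15.58
eef_pos: [0.5578, 0.1301, 0.1071]
orientation: [-3.139, 0.101, -0.005]
force: [-1.4, -1.0, 7.0]
grip_width: 0.0004
```

jog_arm([
  [0,0,0.001,0,0,0,0],
  [0,0,0.002,0,0,0,0],
  [0,0,0.002,0,0,0,0],
])

```text
clock: 15.83
eef_pos: [0.5578, 0.1302, 0.1053]
orientation: [-3.138, 0.101, -0.005]
force: [-1.5, -0.8, 6.8]
grip_width: 0.0008
```

jog_arm([
  [0,0,0.001,0,0,0,0],
  [0,0,0.002,0,0,0,0],
  [0,0,0.002,0,0,0,0],
])

```text
clock: 16.08
eef_pos: [0.5579, 0.1303, 0.1037]
orientation: [-3.138, 0.101, -0.005]
force: [-2.8, -1.6, 9.6]
grip_width: 0.0001
```

jog_arm([
  [0.0005,0,0.0006,0,0,0,0],
  [0.0005,0,0.001,0,0,0,0],
  [0.0005,0,0.001,0,0,0,0],
])

```text
clock: 16.33
eef_pos: [0.558, 0.1303, 0.1032]
orientation: [-3.138, 0.101, -0.004]
force: [-5.3, -1.9, 12.1]
grip_width: 0.0008
```

```bash
python3 chk.py; python3 chk.py
```

```text
16.3333 [0.558  0.1303 0.1032] [-5.31 -1.92 12.06]
orange head [ 26  32  10  16 129] [300.86821705 229.54263566] (start rows 214-229)
16.3833 [0.558  0.1303 0.1031] [-3.26 -1.92 11.18]
orange head [ 26  32  10  16 131] [300.80152672 229.54961832] (start rows 214-229)
```

The force rose from about 7 to 11–12 N over about 2 mm and held there for more than 0.1 s, so the slot's side is bearing on the pin. Now letting go.

jog_arm([
  [0,0,-0.005,0,0,0,0],
  [0,0,-0.02,0,0,0,0],
  [0,0,-0.05,0,0,0,0],
  [0,0,-0.09,0,0,0,0],
  [0,0,-0.12,0,0,0,0],
])

```text
clock: 16.85
eef_pos: [0.5575, 0.1301, 0.2252]
orientation: [-3.138, 0.101, -0.004]
force: [1.1, 0.6, 0.3]
grip_width: 0.0004
```

jog_arm([
  [0,0,-0.03,0,0,0,0],
  [0,0,-0.05,0,0,0,0],
  [0,0,-0.05,0,0,0,0],
  [0,0,-0.05,0,0,0,0],
  [0,0,-0.05,0,0,0,0],
])

```text
clock: 17.27
eef_pos: [0.5569, 0.1301, 0.274]
orientation: [-3.138, 0.1, -0.001]
force: [0.1, -0.5, -0.5]
grip_width: 0.0006
```

```bash
python3 chk.py; python3 - <<'E'
from h import *
d=dict(np.load("last.npz")); cv2.imwrite("pics/v10.png",d["frame"])
E
```

```text
17.2667 [0.5569 0.1301 0.274 ] [ 0.14 -0.47 -0.54]
orange head [ 26  32  10  16 129] [300.86821705 229.54263566] (start rows 214-229)
```

View pics/v10.png

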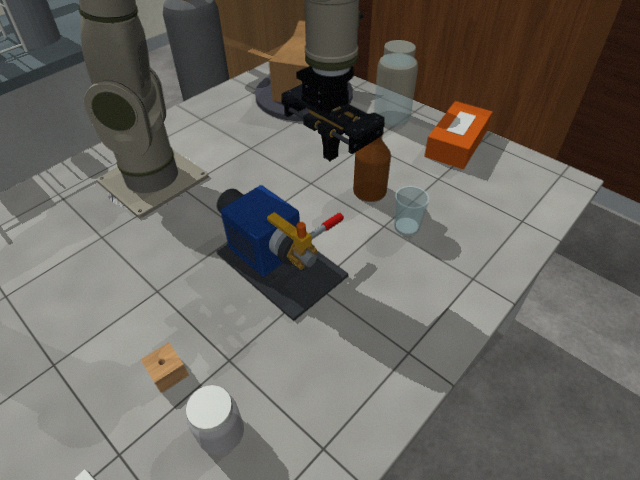

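The pin head at (301,229) sits on the guide and the grip is at about (333,221). The bottle, beaker and jar are where they started, and the arm is clear of everything. Handing in.

```bash
python3 -c "
from rig import ctrl
print(ctrl.sign_off())"
```

```text
the job is handed in; nothing more can be done
None
```

I took the pin from the rack, stood it in the guide on the nut's crown and let go. I then pressed the handle down until the pin dropped home, took up the play and released the handle. The job was handed in at about 17 s of robot time.

**Last checks**
- **Pin:** the head sits on the guide's mouth and did not move when the nut was loaded or when I let go. In the scene camera it dropped about 8 px, against about 9.5 px predicted for 26 mm. I put that gap down to calibration, and the last close-up showed the head seated.
- **Push at the handle:** the vertical push rose from about 7 N to 11–12 N in the last 2 mm or so. The highest single reading was about 13.3 N with the sideways part included. That is above the 10 N asked for but below the 15 N limit. Force was read only at the end of each move, so a brief higher peak would not show.
- **Bystanders and arm:** the bottle, beaker and jar look unmoved in the last picture, which I compared by eye only. The arm is clear of everything, with only noise on the force reading.

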